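Load the bench sander and give it a burst with its paddle switch

ROBOT

A 6-joint arm with a two-finger parallel gripper is mounted at the origin on a cart in front of the work surface, level with it; the furniture and walls round the work are solid. World frame = base frame: x ahead of the robot, y to its left, z up, the work surface at z = 0. Lengths are in m, angles in rad, forces in N, time in s.
With the tool pointing down it reaches from about 0.3 to 0.85 m from the base axis. Payload 5.4 kg.
Tool frame: the origin (TCP) lies midway between the tips of the shut fingers; the grasp point (between the pads) lies 19 mm behind it; y points along the fingers, z is the direction in which the jaws open and shut, and the axes are right-handed (so a half turn about y gives the same grasp; the last joint's range is limited). The gripper opens to 85 mm and grips with 20 to 120 N. Pads are 22 mm wide; open, the fingers measure 114 mm over their backs; the gripper's body (76 mm by 85 mm) begins 54 mm behind the grasp point. The pads swing forward as they close: fully open they stand 13 mm farther back than shut.
Start: joints at [0.936, 0.158, 1.597, -0, 1.386, -0.21], TCP at [0.237, 0.524, 0.231] pointing down, gripper open.
Joint ranges: [-2.91, 2.91], [-0.94, 2.29], [0.18, 2.7], [-1.29, 4.43], [0.17, 2.64], [-3, 3]. Speed limits (rad/s): [2.57, 2.57, 3.14, 3.14, 3.14, 3.14].

INTERFACE

Orientations are given as a unit quaternion [w, x, y, z].
In Python, from plant import get_obs, grab_frame, job_done gives the robot as it stands.
- The arm moves only by the tool carry_out, never from a script. Its argument "plan" is a list of rows, each a list of 7 numbers: the shift along the tool's x, y, z in m, then the turn, a rotation vector about the tool's x, y, z in rad, then the opening, from 0 (shut) to 1 (fully open). In form: [[x, y, z, rx, ry, rz, jaw], ...]. A call has 1 to 5 rows; each row shifts and turns the commanded pose from where the row before left it, along the tool's axes as they then stand; what a row does not reach is not made up. A row lasts 1/8 s, in which the tool goes at most 62.5 mm and 10.7 degrees, less where a joint would pass 70% of its speed; a pose out of reach is approached as far as the arm can. A call with a gripper value outside its range is refused whole. The fingers move at their own pace and stop on an object; "newtons" is the grip in N (left out, the last holds). Time passes only in rows, so rows that do not move let the fingers close. It gives the time, the measured TCP pose, the force and the opening at its end, in the units of the state.
- get_obs(): the state, without advancing time (a new reading comes with each control period).
- grab_frame(name): name is "scene" or "top"; returns a dict with "pixels" (384x512x3 uint8, red, green, blue), "depth" (384x512 float32, m along the optical axis (not along the pixel's ray), 0 where there is no reading), "camera_matrix" (3x3 intrinsics, pixels), "rvec" (rotation vector, rad) and "tvec" (3), from world to camera coordinates, as OpenCV has them. Camera axes: x right, y down, z forward; pixel columns grow to the right and rows downward; lengths in m; the calibration is good to about 2 mm. A picture is of the moment at which its call begins.
- job_done(): hands the job in, once; it reports no verdict.
The state is a dict: "time_s": time; "qpos": joint angles; "joint_velocities": joint speeds; "tau": joint torques, N m; "tcp_pos": TCP position; "tool_rot": TCP orientation; "contact_force": force on the tool from outside, world axes, zero at the start; "wrist_torque": the same for the moment, N m; "opening": opening from 0.0 (shut) to 1.0 (fully open).
Only numpy, scipy, OpenCV 4.12 (cv2) and the standard library are available. Lean on these libraries where they do the work, as an engineer would, in place of code of your own. Each camera call takes 0.05 s, during which the arm holds its last target.

TASK

Three beech handle blanks lie on the table: pick out the one whose length just fits between the two end stops over the sander's belt, and set it down flat on the belt between the stops, without dropping it, and let go. Then flip the orange lock-off lever on the sander's paddle switch fully forward, towards the belt, squeeze the paddle fully home against the blue motor body between your fingers, and keep it squeezed for at least a second. Finally let the paddle spring out again and flip the lock-off lever fully back, leaving the blank between the stops and the other blanks and bystanding things where they are.

Things in the scene. Friction and masses are not known exactly. Their poses are not given: they have to be found in the camera images.
- sander: Belt sander fixed upside down on a plywood base 120 x 340 x 14 mm that cannot move. Origin: centre of the base's underside. Its y axis runs along the tool towards the belt end ('forward'), z up; its -x side carries the paddle. The motor body is 36 mm wide (x = -18 to 18 mm), its top 100 mm above the table.
- housing: The blue and black motor body of the sander (36 mm wide, from 170 mm behind the sander's origin to 30 mm before it in y, 45 to 100 mm above the table). Its origin and axes are those of sander.
- belt_mid (a point): Middle of the brown belt's upper face, half-way between the two aluminium end stops; axes as sander. The belt is 40 mm wide (x), 85 mm above the table. The stops are 88 mm apart (y = -44 to 44 mm), 64 mm wide, rise to about 19 mm above the belt and flare outward at the top; the sides (x) are open.
- blank_short: Pale beech blank 62 mm long (its x) x 44 mm wide (its y) x 40 mm high, lying on the table. Origin at its centre.
- blank_mid: Pale beech blank 80 mm long (its x) x 44 mm wide (its y) x 40 mm high, lying on the table, about 0.1 kg. Origin at its centre.
- blank_long: Pale beech blank 98 mm long (its x) x 44 mm wide (its y) x 40 mm high, lying on the table. Origin at its centre.
- paddle (a joint): Angle of the black paddle switch: 0 = sprung out, 0.12 = fully home against the motor body. It hinges about the vertical at its forward end (x = -23, y = 0 mm in sander), is 145 mm long, 8 mm thick, 34 mm high (57 to 91 mm above the table), and its rear end swings. A spring returns it; pressing it home at paddle_grip takes about 10 N. Locked by the lever it yields only about 0.02, or 0.04 to 0.08 if squeezed very hard.
- paddle_grip (a point): Place to squeeze: outer face of the paddle, 118 mm behind its hinge, half-way up (74 mm above the table); moves with the paddle. Over paddle and motor body it measures 59 mm here when out, 45 mm when home; the motor body's other face lies at x = +18 mm in sander.
- lock_lever (a joint): Angle of the orange lock-off lever on the paddle: 0 = fully back (locked), 1.4 = fully forward (unlocked; the paddle is freed only beyond about 1.25). It swings lengthwise of the tool and stays where it is left; 1 to 2 N at its tip moves it.
- lever_pivot (a point): Pivot of the lock-off lever with the paddle sprung out, 112 mm above the table, axes as sander; the pivot axis is the x axis. The lever stands up from it, 47 mm long, 14 mm wide (x), 7 mm thick, leaning 40 degrees to -y when back and 40 degrees to +y when forward.
- lever_tip (a point): Top end of the lock-off lever, 43 mm from its pivot; moves with it.
- jar_blue: Bystander: small jar with a white lid and blue content, 45 x 45 x 60 mm. Origin under its centre.
- tape_roll: Bystander: yellow roll of tape, 90 x 90 x 25 mm. Origin under its centre.
- sanding_block: Bystander: pale sanding block 103 x 79 x 28 mm. Origin under its centre.
Things that resemble listed ones, but are neither listed nor needed, are in the scene too. Leave any red look-alike of the blank_mid alone.

How it is judged:
By the outcome, as a careful person would: the job done as asked, in the order asked, and still so for the second after the job is handed in, with the robot touching nothing.
It also fails if it takes over 67 s, if anything falls off the work surface, if the arm or the gripper's body presses on something with over 40 N, if the wrist force passes 120 N, or if a joint passes its speed limit or range.

## Working session

There is one attempt and no reset: what is moved stays moved. The work goes in short steps, Python scripts to look and compute and a tool call to move; the robot and the scene stay as the last step left them, time stands still between calls to the robot, and variables do not carry over. Pictures are saved under pics/ and viewed, and the job is handed in when it is done.

Besides the shell and the picture viewer there is one more tool, called after "Emit:" as name(argument=value, ...) on one line, values as JSON. carry_out: Moves the arm, as the interface text tells. Its arguments: {"type":"object","properties":{"plan":{"type":"array","items":{"type":"array","items":{"type":"number"}}},"newtons":{"type":"number"}},"required":["plan"]}

```bash
ls; mkdir -p pics
python3 - <<'E'
from plant import *
import cv2,numpy as np
o=get_obs();print(o)
for n in("scene","top"):
    f=grab_frame(n);cv2.imwrite(f"pics/{n}0.png",f["pixels"][:,:,::-1]);np.savez(f"{n}0.npz",**f)
    print(n,f["camera_matrix"],f["rvec"],f["tvec"],(f["depth"]>0).mean())
E
```

```text
pics
{'time_s': 0.0, 'qpos': array([ 9.35957690e-01,  1.59090694e-01,  1.59825552e+00,  1.31416791e-05,
        1.38614896e+00, -2.10111295e-01]), 'joint_velocities': array([ 0.00198396,  0.00097475, -0.00023837,  0.00125158, -0.00252833,
       -0.00019703]), 'tau': array([ 9.87381100e-04, -3.96017647e+01, -3.31423652e+01, -2.64818073e-04,
        8.81863525e-03, -4.44990656e-05]), 'tcp_pos': array([0.23660167, 0.52341144, 0.23028182]), 'tool_rot': array([-0.69060982,  0.69183308, -0.14931838,  0.14875845]), 'contact_force': array([ 0.27335516, -0.29977648, -0.06927598]), 'wrist_torque': array([ 0.02081758, -0.02572426,  0.02096981]), 'opening': 1.005421458334198}
scene [[355.85065778   0.         253.49433507]
 [  0.         355.85065778 196.95762554]
 [  0.           0.           1.        ]] [ 1.9677795  -0.8291349   0.49728705] [-0.45685033  0.24729492  0.87111553] 0.9960530598958334
top [[432.55408233   0.         257.26026538]
 [  0.         432.55408233 194.56216624]
 [  0.           0.           1.        ]] [ 2.10286033 -2.09210286  0.24159022] [-0.09462096  0.54195805  1.19049317] 0.9960886637369791
```

View pics/scene0.png

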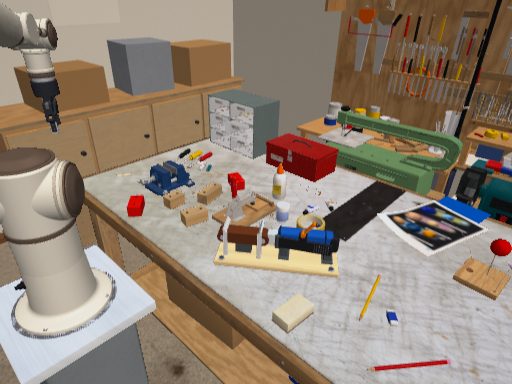

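View pics/top0.png

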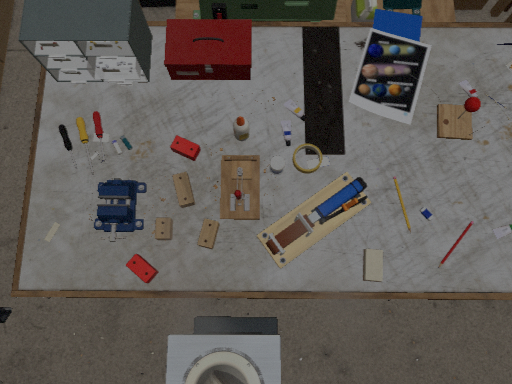

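The scene view shows the sander at about (275,245). In the top view it lies diagonally from the belt at (287,233) to the motor at (345,195). The beech blanks are at (182,190), (163,228) and (208,233), and there are red look-alikes at (185,148) and (142,268). Next I'll enlarge the area and measure.

```bash
cat > h.py <<'E'
import numpy as np,cv2
from scipy.spatial.transform import Rotation as R
def load(n):
    f=np.load(n); return {k:f[k] for k in f.files}
def world(f):
    d=f["depth"];K=f["camera_matrix"];Rm=cv2.Rodrigues(f["rvec"])[0]
    v,u=np.mgrid[:d.shape[0],:d.shape[1]]
    p=np.stack([(u-K[0,2])/K[0,0]*d,(v-K[1,2])/K[1,1]*d,d],-1)-f["tvec"]
    return p@Rm
def ray(f,u,v,z):
    K=f["camera_matrix"];Rm=cv2.Rodrigues(f["rvec"])[0]
    c=-Rm.T@f["tvec"];d=Rm.T@np.array([(u-K[0,2])/K[0,0],(v-K[1,2])/K[1,1],1])
    return c+d*(z-c[2])/d[2]
def proj(f,P):
    return cv2.projectPoints(np.array(P,float).reshape(-1,3),f["rvec"],f["tvec"],f["camera_matrix"],None)[0][:,0]
def crop(f,x0,y0,x1,y1,s,name):
    cv2.imwrite(name,cv2.resize(f["pixels"][y0:y1,x0:x1,::-1],None,fx=s,fy=s,interpolation=cv2.INTER_CUBIC))
E
python3 - <<'E'
from h import *
f=load("top0.npz");g=load("scene0.npz")
crop(f,250,160,380,280,6,"pics/t1.png");crop(g,205,160,345,285,5,"pics/s1.png");crop(f,140,130,230,290,3.7,"pics/t2.png")
W=world(f)
for u,v in[(400,150),(287,233),(345,195),(182,190),(163,228),(208,233)]:print(u,v,W[v,u].round(3))
# blanks
hsv=cv2.cvtColor(f["pixels"],cv2.COLOR_RGB2HSV)
for (u,v) in[(182,190),(163,228),(208,233)]:
    m=np.zeros(W.shape[:2],np.uint8);m[v-28:v+28,u-25:u+25]=1
    m&=((W[...,2]>.03)&(W[...,2]<.05)&(hsv[...,0]>8)&(hsv[...,0]<30)).astype(np.uint8)
    n,l,s,c=cv2.connectedComponentsWithStats(m);k=l[v+4,u+3] or l[v,u]
    P=W[l==k];r=cv2.minAreaRect((P[:,:2]*1000).astype(np.float32));print(r,np.median(P[:,2]),len(P))
E
```

```text
400 150 [ 0.702 -0.536  0.002]
287 233 [ 0.428 -0.175  0.085]
345 195 [ 0.534 -0.339  0.098]
182 190 [0.561 0.131 0.038]
163 228 [0.447 0.182 0.038]
208 233 [0.433 0.05  0.043]
((566.2601318359375, 129.3341522216797), (98.75628662109375, 44.055423736572266), 15.570518493652344) 0.040575428424935105 483
((447.1230773925781, 183.0040740966797), (59.88666534423828, 44.053955078125), 1.0941805839538574) 0.04041559950077038 323
((434.16290283203125, 51.269554138183594), (44.598880767822266, 79.60403442382812), 76.34175872802734) 0.040240568208249436 425
```

View pics/t1.png

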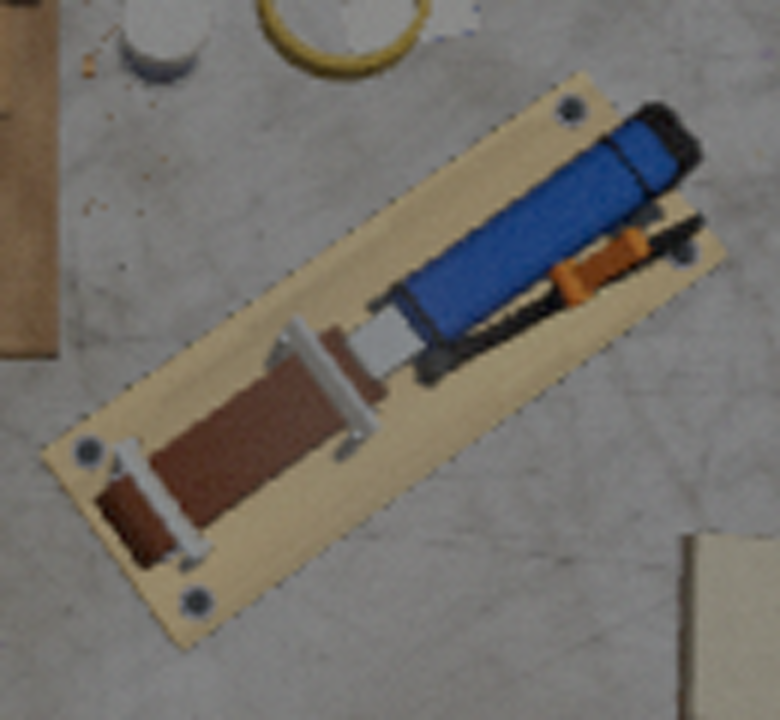

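View pics/s1.png

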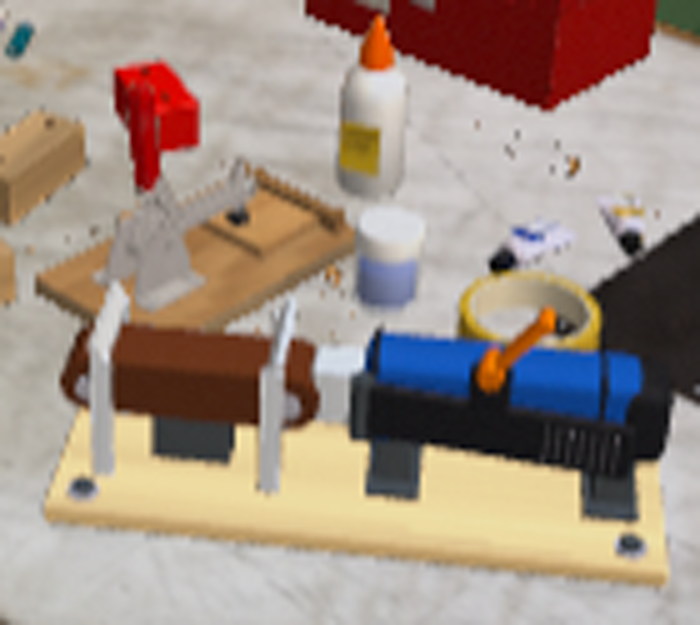

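View pics/t2.png

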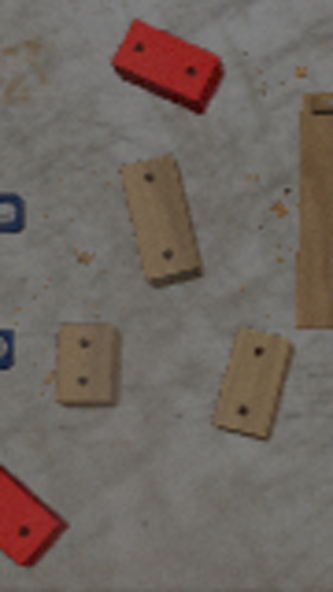

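```bash
cat >> h.py <<'E'
def mAR(P): return cv2.minAreaRect((P[:,:2]*1000).astype(np.float32))
E
python3 - <<'E'
from h import *
f=load("top0.npz");g=load("scene0.npz");W=world(f);G=world(g)
for u,v in [(256.7,235.8),(280.8,268.3),(371.3,201.7),(347.2,171.7)]:print(ray(f,u,v,.014).round(4))
c=[ray(f,u,v,.014)[:2] for u,v in [(256.7,235.8),(280.8,268.3),(371.3,201.7),(347.2,171.7)]]
c=np.array(c);o=c.mean(0);fw=((c[0]+c[1])-(c[2]+c[3]));print("len",np.linalg.norm(fw)/2);fw/=np.linalg.norm(fw);yaw=np.arctan2(fw[1],fw[0])-np.pi/2
print("o",o,"fwd ang",np.degrees(yaw)+90)
for F,Wd in((f,W),(g,G)):
    hsv=cv2.cvtColor(F["pixels"],cv2.COLOR_RGB2HSV);h,s,v=[hsv[...,i] for i in range(3)]
    near=np.linalg.norm(Wd[...,:2]-o,axis=-1)<.22
    def loc(P):
        d=P[:,:2]-o;return np.c_[d@[np.cos(yaw),np.sin(yaw)],d@[-np.sin(yaw),np.cos(yaw)],P[:,2]]
    base=near&(abs(Wd[...,2]-.014)<.006)&(h>12)&(h<30)&(s>60);P=Wd[base];print("base",mAR(P),len(P))
    belt=near&(abs(Wd[...,2]-.085)<.006)&(h<15)&(s>80);P=Wd[belt];print("belt",mAR(P),loc(P).min(0),loc(P).max(0),np.median(P[:,2]))
    blue=near&(h>100)&(h<125)&(s>130)&(Wd[...,2]>.09);P=Wd[blue];print("blue",mAR(P),loc(P).min(0).round(3),loc(P).max(0).round(3),np.median(P[:,2]))
    org=near&(h>5)&(h<18)&(s>170)&(v>90)&(Wd[...,2]>.09)&(loc(Wd.reshape(-1,3))[:,1].reshape(h.shape)<0);P=loc(Wd[org]);print("orange",len(P));i=np.argsort(P[:,2]);print(P[i][::max(1,len(P)//14)].round(3))
    al=near&(Wd[...,2]>.09)&(s<60)&(loc(Wd.reshape(-1,3))[:,1].reshape(h.shape)>.0);P=loc(Wd[al])
    for a in(1,):
        hh=np.histogram(P[:,1],np.arange(0,.2,.005));print("stops",[(round(b,3),n) for n,b in zip(*hh) if n])
E
```

```text
[ 0.4291 -0.0907  0.014 ]
[ 0.3348 -0.1611  0.014 ]
[ 0.5337 -0.434   0.014 ]
[ 0.627  -0.3657  0.014 ]
len 0.33828544331153626
o [ 0.48115107 -0.26288468] fwd ang 125.90683000282203
base ((516.7189331054688, -236.7638397216797), (383.2151794433594, 365.7253723144531), 86.29573822021484) 2858
belt ((462.58843994140625, -243.60055541992188), (48.79077911376953, 273.9101257324219), 31.341060638427734) [-0.03894577 -0.10807243  0.07901838] [0.02223611 0.16324991 0.0909316 ] 0.08507243199808805
blue ((522.0648803710938, -328.67523193359375), (46.85824966430664, 142.04678344726562), 36.13344192504883) [-0.029 -0.148  0.091] [ 0.018 -0.006  0.106] 0.09940744089688598
orange 84
[[-0.023 -0.068  0.114]
 [-0.037 -0.071  0.115]
 [-0.034 -0.062  0.118]
 [-0.025 -0.069  0.119]
 [-0.022 -0.068  0.121]
 [-0.033 -0.069  0.122]
 [-0.026 -0.077  0.126]
 [-0.032 -0.078  0.131]
 [-0.028 -0.077  0.134]
 [-0.035 -0.08   0.138]
 [-0.027 -0.086  0.143]
 [-0.026 -0.093  0.145]
 [-0.032 -0.087  0.148]
 [-0.028 -0.089  0.151]]
stops [(np.float64(0.0), np.int64(13)), (np.float64(0.005), np.int64(9)), (np.float
[... 922 characters left out ...]
-0.039 -0.071  0.117]
 [-0.038 -0.071  0.119]
 [-0.033 -0.066  0.121]
 [-0.039 -0.071  0.123]
 [-0.037 -0.073  0.127]
 [-0.038 -0.08   0.132]
 [-0.039 -0.082  0.137]
 [-0.04  -0.087  0.141]
 [-0.041 -0.084  0.144]
 [-0.041 -0.094  0.148]
 [-0.037 -0.088  0.151]
 [-0.039 -0.091  0.153]]
stops [(np.float64(0.0), np.int64(12)), (np.float64(0.005), np.int64(5)), (np.float64(0.01), np.int64(3)), (np.float64(0.015), np.int64(1)), (np.float64(0.02), np.int64(4)), (np.float64(0.025), np.int64(1)), (np.float64(0.04), np.int64(14)), (np.float64(0.045), np.int64(31)), (np.float64(0.05), np.int64(15)), (np.float64(0.135), np.int64(7)), (np.float64(0.14), np.int64(45)), (np.float64(0.145), np.int64(25))]
```

```bash
cat >> h.py <<'E'
O=np.array([.4811,-.2629]);FA=np.radians(126.0)
ex=np.array([np.sin(FA),-np.cos(FA)]);ey=np.array([np.cos(FA),np.sin(FA)])
def S(x,y,z): return np.r_[O+x*ex+y*ey,z]   # sander->world
def toS(p): d=np.asarray(p)[...,:2]-O;return np.stack([d@ex,d@ey,np.asarray(p)[...,2]],-1)
def rot(o): q=o["tool_rot"];return R.from_quat([q[1],q[2],q[3],q[0]])
def plan(target,jawdeg,n,o):
    """rows from measured pose; jawdeg= world heading of tool z, tool y down"""
    p=o["tcp_pos"];r=rot(o)
    a=np.radians(jawdeg);z=np.array([np.cos(a),np.sin(a),0]);y=np.array([0,0,-1.]);x=np.cross(y,z)
    T=R.from_matrix(np.c_[x,y,z]);rv=(r.inv()*T).as_rotvec()
    st=R.from_rotvec(rv/n);c=r
    print("from",p.round(4),"total turn deg",np.degrees(rv).round(1),"dist",np.linalg.norm(target-p).round(3))
    for i in range(n):
        print(np.r_[c.inv().apply((target-p)/n),rv/n].round(4).tolist());c=c*st
E
python3 - <<'E'
from h import *
from plant import get_obs
o=get_obs();M=rot(o).as_matrix();print(M.round(3));zd=np.degrees(np.arctan2(M[1,2],M[0,2]));print("jaw heading",zd,o["qpos"])
for n in("top0.npz","scene0.npz"):
    f=load(n);W=world(f);L=toS(W);hsv=cv2.cvtColor(f["pixels"],cv2.COLOR_RGB2HSV);s=hsv[...,1]
    for a,b in((.03,.07),(.12,.16)):
        m=(abs(L[...,0])<.04)&(L[...,1]>a)&(L[...,1]<b)&(L[...,2]>.095)&(s<70);P=L[m];print(n,len(P),P.min(0).round(4),P.max(0).round(4),np.median(P,0).round(4),np.polyfit(P[:,0],P[:,1],1).round(3))
    m=(abs(L[...,0])<.07)&(abs(L[...,1])<.18)&(abs(L[...,2]-.014)<.005)&(hsv[...,0]>12)&(hsv[...,0]<30)&(s>50);P=L[m];print("base ext",np.percentile(P,[.5,99.5],axis=0).round(4))
    m=(abs(L[...,0])<.03)&(L[...,1]>.055)&(L[...,1]<.135)&(abs(L[...,2]-.085)<.004)&(s>80);print("belt x",np.percentile(L[m],[1,99],axis=0).round(4))
    m=(L[...,0]<-.018)&(L[...,0]>-.06)&(L[...,1]>-.16)&(L[...,1]<.01)&(L[...,2]>.08)&(hsv[...,2]<60);P=L[m];print("paddle",np.median(P,0), np.polyfit(P[:,1],P[:,0],1))
E
```

```text
[[ 0.911 -0.001  0.412]
 [-0.412 -0.001  0.911]
 [-0.    -1.    -0.002]]
jaw heading 65.6630648588606 [ 9.35882490e-01  1.58995118e-01  1.59809435e+00 -4.38770906e-05
  1.38620438e+00 -2.10145837e-01]
top0.npz 93 [-0.0294  0.0414  0.0953] [0.0338 0.0518 0.1089] [0.0022 0.0472 0.1014] [0.003 0.047]
top0.npz 76 [-0.0292  0.1368  0.095 ] [0.0343 0.1486 0.109 ] [0.0013 0.1445 0.1021] [-0.006  0.144]
base ext [[-0.0573 -0.1664  0.0091]
 [ 0.0616  0.1693  0.0188]]
belt x [[-0.0172  0.0566  0.0812]
 [ 0.022   0.1341  0.0889]]
paddle [-0.02791707 -0.04947671  0.09149196] [ 0.12181623 -0.02229237]
scene0.npz 47 [-0.0335  0.0429  0.0954] [0.0288 0.0516 0.1068] [-0.0063  0.0467  0.1027] [-0.008  0.047]
scene0.npz 64 [-0.0332  0.1388  0.0951] [0.0325 0.1493 0.1063] [-0.003   0.144   0.1021] [-0.012  0.144]
base ext [[-0.0607 -0.1669  0.0094]
 [ 0.0313  0.1692  0.0176]]
belt x [[-0.0207  0.0569  0.0814]
 [ 0.0214  0.1337  0.0881]]
paddle [-0.03398684 -0.07377305  0.08698914] [ 0.0451083  -0.03013128]
```

Run:
```python
from h import *
from plant import get_obs
plan(np.array([.4342,.0513,.12]),76.3,10,get_obs())
```

```text
from [0.2367 0.5234 0.2304] total turn deg [  0.1 -10.6  -0. ] dist 0.524
[0.0375, 0.0111, -0.0349, 0.0002, -0.0186, -0.0]
[0.0368, 0.0111, -0.0356, 0.0002, -0.0186, -0.0]
[0.0361, 0.0111, -0.0362, 0.0002, -0.0186, -0.0]
[0.0355, 0.0111, -0.0369, 0.0002, -0.0186, -0.0]
[0.0348, 0.0111, -0.0375, 0.0002, -0.0186, -0.0]
[0.0341, 0.0111, -0.0382, 0.0002, -0.0186, -0.0]
[0.0333, 0.0111, -0.0388, 0.0002, -0.0186, -0.0]
[0.0326, 0.0111, -0.0394, 0.0002, -0.0186, -0.0]
[0.0319, 0.0111, -0.04, 0.0002, -0.0186, -0.0]
[0.0311, 0.011, -0.0406, 0.0002, -0.0186, -0.0]
```

Emit:
carry_out(plan=[[0.0375, 0.011, -0.035, 0, -0.0186, 0, 1], [0.037, 0.011, -0.0355, 0, -0.0186, 0, 1], [0.036, 0.011, -0.036, 0, -0.0186, 0, 1], [0.0355, 0.011, -0.037, 0, -0.0186, 0, 1], [0.035, 0.011, -0.0375, 0, -0.0186, 0, 1]])

```text
time_s: 0.72
tcp_pos: [0.3363, 0.2862, 0.1757]
tool_rot: [-0.697, 0.698, -0.116, 0.116]
contact_force: [0.6, -0.2, -0.2]
opening: 0.997
```

Emit:
carry_out(plan=[[0.034, 0.011, -0.038, 0, -0.0186, 0, 1], [0.0335, 0.011, -0.039, 0, -0.0186, 0, 1], [0.0325, 0.011, -0.0395, 0, -0.0186, 0, 1], [0.032, 0.011, -0.04, 0, -0.0186, 0, 1], [0.031, 0.011, -0.0405, 0, -0.0186, 0, 1]])

```text
time_s: 1.35
tcp_pos: [0.4352, 0.0503, 0.1208]
tool_rot: [0.702, -0.702, 0.084, -0.084]
contact_force: [0.1, -0.1, 0.7]
opening: 0.999
```

Run:
```python
from h import *
from plant import get_obs
plan(np.array([.4342,.0513,.008]),76.3,3,get_obs());
```

```text
from [0.4352 0.0503 0.1208] total turn deg [-0.  0.  0.] dist 0.113
[-0.0004, 0.0376, 0.0002, -0.0, 0.0002, 0.0]
[-0.0004, 0.0376, 0.0002, -0.0, 0.0002, 0.0]
[-0.0004, 0.0376, 0.0002, -0.0, 0.0002, 0.0]
```

Emit:
carry_out(plan=[[-0.001, 0.037, 0.001, 0, 0, 0, 1], [0, 0.037, 0, 0, 0, 0, 1], [0, 0.024, 0, 0, 0, 0, 1], [0, 0.013, 0, 0, 0, 0, 1], [0, 0, 0, 0, 0, 0, 1]])

```text
time_s: 1.98
tcp_pos: [0.4336, 0.0532, 0.0097]
tool_rot: [0.702, -0.702, 0.085, -0.084]
contact_force: [0.8, -0.2, 0.1]
opening: 0.998
```

Emit:
carry_out(newtons=40, plan=[[0, 0, 0, 0, 0, 0, 0.3], [0, 0, 0, 0, 0, 0, 0.3], [0, 0, 0, 0, 0, 0, 0.3], [0, 0, 0, 0, 0, 0, 0.3], [0, 0, 0, 0, 0, 0, 0.3]])

```text
time_s: 2.6
tcp_pos: [0.4353, 0.053, 0.0113]
tool_rot: [-0.702, 0.702, -0.084, 0.085]
contact_force: [-1.5, 0.6, 6.8]
opening: 0.51
```

Emit:
carry_out(plan=[[0, 0, 0, 0, 0, 0, 0.3], [0, -0.02, 0, 0, 0, 0, 0.3], [0, -0.04, 0, 0, 0, 0, 0.3], [0, -0.05, 0, 0, 0, 0, 0.3], [0, -0.05, 0, 0, 0, 0, 0.3]])

```text
time_s: 3.22
tcp_pos: [0.4337, 0.0532, 0.1716]
tool_rot: [0.702, -0.702, 0.084, -0.084]
contact_force: [1.0, 0.1, -0.9]
opening: 0.506
```

```bash
python3 - <<'E'
from h import *
from plant import *
o=get_obs();print(o["opening"],o["contact_force"])
for n in("scene","top"):
    f=grab_frame(n);np.savez(n+"1.npz",**f)
    p=proj(f,o["tcp_pos"])[0].astype(int);print(p)
    crop(f,max(p[0]-50,0),max(p[1]-50,0),p[0]+50,p[1]+50,4,f"pics/{n}1.png")
plan(S(.001,.0956,.19),36,9,get_obs())
E
cd pics; python3 -c "
import cv2,numpy as np;cv2.imwrite('g1.png',np.hstack([cv2.imread('scene1.png'),cv2.imread('top1.png')]))"
```

```text
0.5055348635179822 [ 1.03968328  0.06917083 -0.91139223]
[190 173]
[201 225]
from [0.4381 0.0526 0.1763] total turn deg [-0.3 40.3  0.6] dist 0.238
[0.0049, -0.0015, -0.026, -0.0006, 0.0782, 0.0012]
[0.0069, -0.0015, -0.0255, -0.0006, 0.0782, 0.0012]
[0.0089, -0.0015, -0.0249, -0.0006, 0.0782, 0.0012]
[0.0108, -0.0015, -0.0241, -0.0006, 0.0782, 0.0012]
[0.0127, -0.0015, -0.0232, -0.0006, 0.0782, 0.0012]
[0.0144, -0.0015, -0.0221, -0.0006, 0.0782, 0.0012]
[0.0161, -0.0015, -0.0209, -0.0006, 0.0782, 0.0012]
[0.0177, -0.0015, -0.0196, -0.0006, 0.0782, 0.0012]
[0.0192, -0.0015, -0.0182, -0.0006, 0.0782, 0.0012]
```

View pics/g1.png

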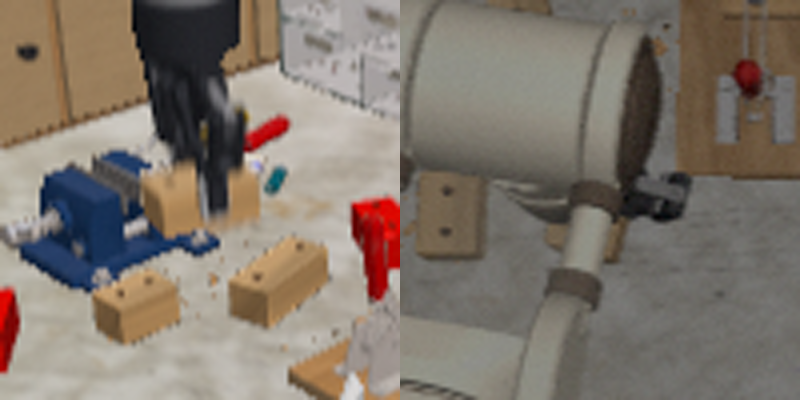

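The scene crop shows the blank held across its middle, with its ends sticking out equally on both sides (crop about (200,195)). The other two blanks haven't moved. I'll carry it over the belt.

Emit:
carry_out(plan=[[0.005, -0.0015, -0.026, 0, 0.078, 0, 0.3], [0.007, -0.0015, -0.0255, 0, 0.078, 0, 0.3], [0.009, -0.0015, -0.025, 0, 0.078, 0, 0.3], [0.011, -0.0015, -0.024, 0, 0.078, 0, 0.3], [0.0127, -0.0015, -0.0232, 0, 0.078, 0, 0.3]])

```text
time_s: 3.95
tcp_pos: [0.4272, -0.0796, 0.1767]
tool_rot: [0.672, -0.672, 0.22, -0.219]
contact_force: [0.1, 0.6, -0.8]
opening: 0.51
```

Emit:
carry_out(plan=[[0.0144, -0.0015, -0.022, 0, 0.078, 0, 0.3], [0.016, -0.0015, -0.021, 0, 0.078, 0, 0.3], [0.0177, -0.0015, -0.0196, 0, 0.078, 0, 0.3], [0.019, -0.0015, -0.018, 0, 0.078, 0, 0.3], [0, 0, 0, 0, 0, 0, 0.3]])

```text
time_s: 4.58
tcp_pos: [0.422, -0.1851, 0.183]
tool_rot: [0.63, -0.63, 0.322, -0.321]
contact_force: [-0.3, 0.3, -1.4]
opening: 0.508
```

```bash
cat > look.py <<'E'
import sys
from h import *
from plant import *
def look(tag,cs=None,cw=60,s=5):
    o=get_obs();fs=[]
    for n in("scene","top"):
        f=grab_frame(n);np.savez(n+tag+".npz",**f);p=proj(f,o["tcp_pos"] if cs is None else cs)[0].astype(int)
        im=f["pixels"][max(p[1]-cw,0):p[1]+cw,max(p[0]-cw,0):p[0]+cw,::-1];fs.append(cv2.resize(im,(400,400),interpolation=cv2.INTER_CUBIC))
    cv2.imwrite(f"pics/v{tag}.png",np.hstack(fs))
    o=get_obs();print("S",toS(o["tcp_pos"]).round(4),"jaw",np.degrees(np.arctan2(*rot(o).as_matrix()[[1,0],2])).round(2),"F",o["contact_force"].round(1),"op",round(o["opening"],3),o["time_s"])
    return o
E
python3 - <<'E'
from look import *
look("2")
for n in("scene2.npz","top2.npz"):
    f=load(n);W=world(f);L=toS(W);hsv=cv2.cvtColor(f["pixels"],cv2.COLOR_RGB2HSV)
    m=(abs(L[...,0])<.04)&(L[...,1]>.03)&(L[...,1]<.16)&(L[...,2]>.15)&(L[...,2]<.23)&(hsv[...,1]>55)&(hsv[...,2]>80)&(hsv[...,0]>8)&(hsv[...,0]<30);P=L[m]
    print(n,len(P),np.percentile(P,[0.5,2,50,98,99.5],axis=0).round(4))
E
```

```text
S [-0.0011  0.099   0.1829] jaw 36.13 F [-0.6  0.2 -0.5] op 0.511 4.675
scene2.npz 462 [[-0.0316  0.0597  0.1731]
 [-0.0277  0.0599  0.1741]
 [-0.0234  0.0874  0.2004]
 [ 0.0119  0.1375  0.2134]
 [ 0.0141  0.138   0.2137]]
top2.npz 137 [[-0.0224  0.1133  0.1948]
 [-0.0218  0.1158  0.2079]
 [-0.0044  0.13    0.2117]
 [ 0.02    0.139   0.2157]
 [ 0.0209  0.1392  0.2163]]
```

View pics/v2.png

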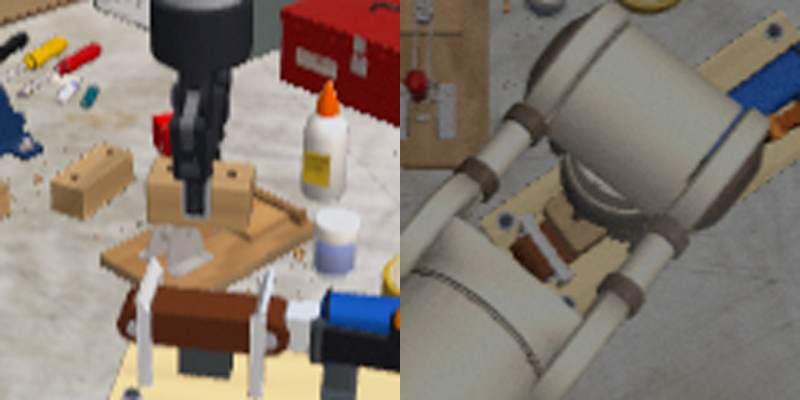

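The blank is level above the belt and spans y = 59.5 to 138.5 mm (centre 99), and the stop gap is centred at 95.6. I'll shift it 3.5 mm back and lower it.

Emit:
carry_out(plan=[[0.0035, 0, 0.002, 0, 0, 0, 0.3], [0, 0.02, 0, 0, 0, 0, 0.3], [0, 0.02, 0, 0, 0, 0, 0.3], [0, 0.01, 0, 0, 0, 0, 0.3], [0, 0, 0, 0, 0, 0, 0.3]])

```text
time_s: 5.3
tcp_pos: [0.4259, -0.1852, 0.1333]
tool_rot: [0.631, -0.63, 0.321, -0.32]
contact_force: [-0.2, -0.0, -0.1]
opening: 0.512
```

```bash
cat > bl.py <<'E'
from look import *
def bl(tag,zlo,zhi):
  for n in("scene","top"):
    f=load(n+tag+".npz");W=world(f);L=toS(W);hsv=cv2.cvtColor(f["pixels"],cv2.COLOR_RGB2HSV)
    m=(abs(L[...,0])<.05)&(L[...,1]>.03)&(L[...,1]<.16)&(L[...,2]>zlo)&(L[...,2]<zhi)&(hsv[...,1]>55)&(hsv[...,2]>80)&(hsv[...,0]>8)&(hsv[...,0]<30);P=L[m]
    if len(P): print(n,len(P),np.percentile(P,[0.5,2,50,98,99.5],axis=0).round(4).tolist())
E
python3 - <<'E'
from bl import *
look("3");bl("3",.107,.19)
E
```

```text
S [0.0012 0.0942 0.1345] jaw 36.12 F [-0.9 -0.  -1.9] op 0.507 5.4
scene 449 [[-0.0244, 0.0573, 0.1232], [-0.0237, 0.0575, 0.1246], [-0.02, 0.0842, 0.1522], [0.0189, 0.136, 0.1639], [0.0201, 0.1368, 0.1644]]
top 122 [[-0.0346, 0.1022, 0.1545], [-0.0196, 0.1087, 0.1589], [-0.0028, 0.1264, 0.1628], [0.0225, 0.1351, 0.1669], [0.0235, 0.1353, 0.1713]]
```

View pics/v3.png

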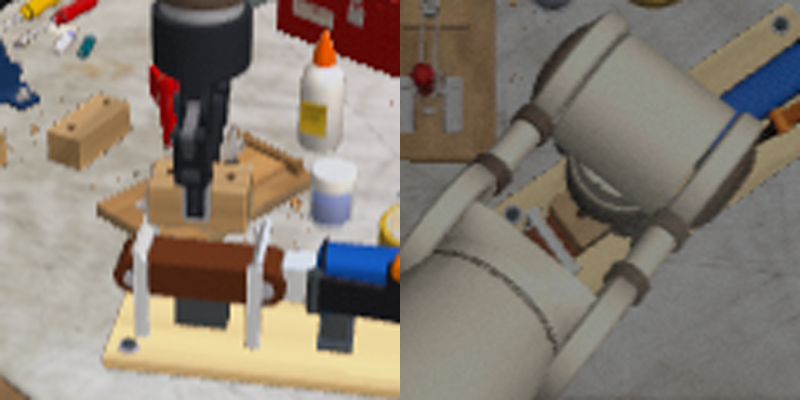

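Emit:
carry_out(plan=[[0.001, 0.014, 0, 0, 0, 0, 0.3], [0, 0.012, 0, 0, 0, 0, 0.3], [0, 0.006, 0, 0, 0, 0, 0.3], [0, 0.004, 0, 0, 0, 0, 0.3], [0, 0, 0, 0, 0, 0, 0.3]])

```text
time_s: 6.02
tcp_pos: [0.4266, -0.1866, 0.0976]
tool_rot: [0.63, -0.63, 0.321, -0.32]
contact_force: [0.6, -0.2, -0.8]
opening: 0.511
```

Emit:
carry_out(plan=[[0, 0.002, 0, 0, 0, 0, 0.3], [0, 0, 0, 0, 0, 0, 0.3]])

```text
time_s: 6.28
tcp_pos: [0.4272, -0.187, 0.0964]
tool_rot: [-0.63, 0.63, -0.32, 0.321]
contact_force: [-0.3, -0.4, 1.6]
opening: 0.51
```

Run:
```python
from bl import *
look("4");bl("4",.107,.19)
```

```text
S [0.001  0.0931 0.0964] jaw 36.1 F [-1.   0.3  2.4] op 0.513 6.375
scene 279 [[-0.0277, 0.0553, 0.1075], [-0.0243, 0.0555, 0.1078], [-0.0166, 0.08, 0.1243], [0.0187, 0.132, 0.1279], [0.0207, 0.1333, 0.1474]]
top 112 [[-0.0202, 0.109, 0.1159], [-0.0199, 0.1105, 0.119], [-0.0028, 0.1247, 0.1246], [0.0224, 0.1334, 0.1297], [0.0228, 0.1337, 0.1309]]
```

View pics/v4.png

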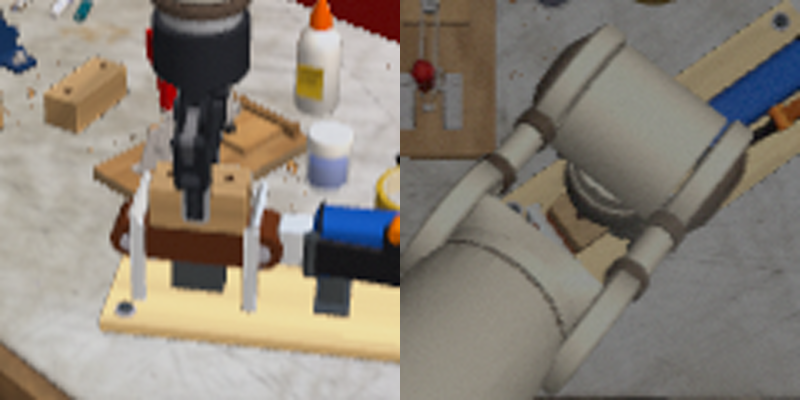

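The blank sits between the stops: its top is at 124.5 mm against an expected 125, and there is light upward contact of about 2 N. I'll release it.

Emit:
carry_out(plan=[[0, 0.0005, 0, 0, 0, 0, 0.5], [0, 0, 0, 0, 0, 0, 0.6], [0, 0, 0, 0, 0, 0, 0.7], [0, 0, 0, 0, 0, 0, 0.8], [0, 0, 0, 0, 0, 0, 0.8]])

```text
time_s: 7.0
tcp_pos: [0.4267, -0.1866, 0.0952]
tool_rot: [0.63, -0.63, 0.321, -0.32]
contact_force: [-0.1, 0.0, -0.6]
opening: 0.8
```

Emit:
carry_out(plan=[[0, -0.02, 0, 0, 0, 0, 0.8], [0, -0.035, 0, 0, 0, 0, 0.8], [0, -0.05, 0, 0, 0, 0, 0.8], [0.02, -0.04, 0, 0, 0, 0, 0.4], [0.05, 0, 0, 0, 0, 0, 0]])

```text
time_s: 7.62
tcp_pos: [0.4702, -0.2445, 0.2453]
tool_rot: [-0.63, 0.631, -0.317, 0.323]
contact_force: [1.3, -0.5, -0.1]
opening: 0.379
```

Run:
```python
from bl import *
o=look("5",S(0,.02,.08),cw=80);bl("5",.107,.14)
for n in("scene","top"):
    f=load(n+"5.npz");W=world(f);L=toS(W);hsv=cv2.cvtColor(f["pixels"],cv2.COLOR_RGB2HSV)
    m=(L[...,0]<0)&(L[...,0]>-.06)&(L[...,1]<-.04)&(L[...,1]>-.12)&(L[...,2]>.1)&(L[...,2]<.17)&(hsv[...,0]>5)&(hsv[...,0]<18)&(hsv[...,1]>170)
    P=L[m];print(n,len(P))
    if len(P):
        for a in(.10,.115,.13,.14):
            Q=P[(P[:,2]>a)&(P[:,2]<a+.012)];print(a,len(Q),Q.min(0).round(4),Q.max(0).round(4)) if len(Q) else 0
```

```text
S [0.0004 0.0202 0.2402] jaw 36.0 F [-1.4 -0.  -1.8] op 0.202 7.725
scene 418 [[-0.0243, 0.0552, 0.1072], [-0.0232, 0.0558, 0.1079], [-0.0148, 0.0937, 0.1245], [0.0188, 0.1317, 0.1273], [0.0206, 0.1329, 0.1276]]
scene 79
0.1 14 [-0.0404 -0.072   0.1004] [-0.0334 -0.0589  0.1114]
0.115 26 [-0.0423 -0.0755  0.115 ] [-0.0273 -0.0608  0.1262]
0.13 13 [-0.042  -0.0867  0.1311] [-0.0358 -0.0751  0.1418]
0.14 21 [-0.042  -0.0937  0.1403] [-0.0312 -0.0818  0.1515]
top 5
0.1 1 [-0.0223 -0.0623  0.1116] [-0.0223 -0.0623  0.1116]
0.115 4 [-0.0242 -0.0722  0.1163] [-0.0209 -0.063   0.1191]
```

View pics/v5.png

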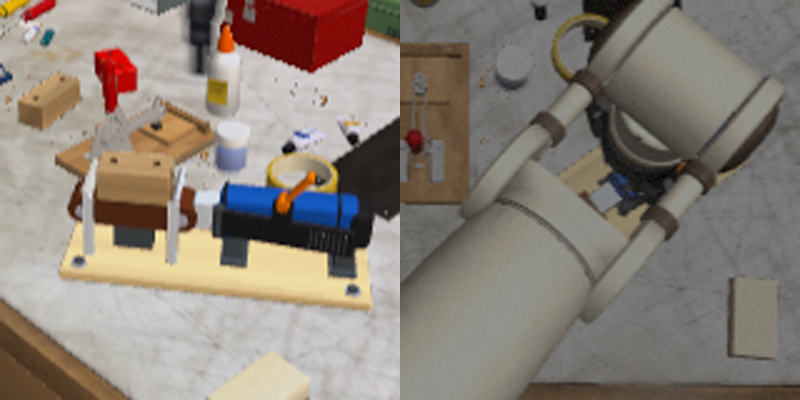

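The blank rests upright between the stops and the fingers are clear. In the scene crop the lever runs from its pivot at (283,208) to its tip at (315,178), leaning back. In sander coordinates the pivot is at about (-0.032, -0.064). I'll go behind the lever with the fingers shut.

Emit:
carry_out(plan=[[0.05, 0, -0.01, 0, 0, 0, 0], [0.05, 0, -0.012, 0, 0, 0, 0], [0.055, 0, -0.0104, 0, 0, 0, 0], [0, 0.05, 0, 0, 0, 0, 0], [0, 0.04, 0, 0, 0, 0, 0]])

```text
time_s: 8.35
tcp_pos: [0.5327, -0.3876, 0.1481]
tool_rot: [0.63, -0.63, 0.321, -0.32]
contact_force: [-0.6, 1.0, -0.2]
opening: 0.004
```

Emit:
carry_out(plan=[[0, 0.015, 0, 0, 0, 0, 0], [0, 0, 0, 0, 0, 0, 0]])

```text
time_s: 8.6
tcp_pos: [0.5328, -0.387, 0.1347]
tool_rot: [0.631, -0.63, 0.321, -0.32]
contact_force: [0.7, 0.8, 0.7]
opening: 0.0
```

Run:
```python
from bl import *
o=look("6",S(-.03,-.08,.12),cw=60)
```

```text
S [-0.0309 -0.1326  0.1376] jaw 36.11 F [-0.5  0.1  0.5] op -0.002 8.7
```

View pics/v6.png

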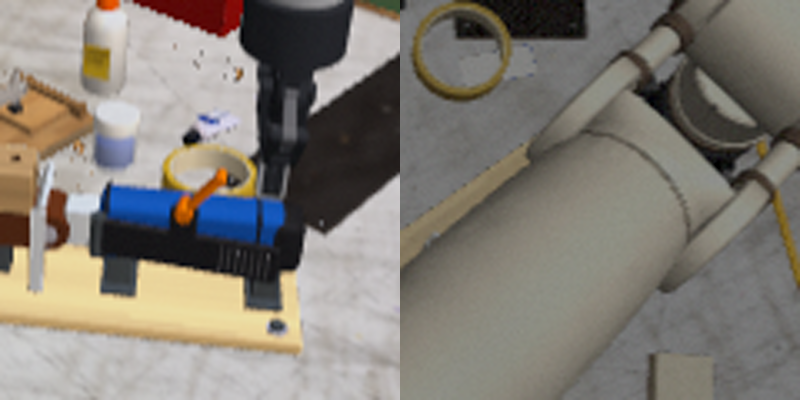

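The shut fingers are just behind the lever tip, at crop (275,190). I'll push forward.

Emit:
carry_out(plan=[[-0.015, 0, 0, 0, 0, 0, 0], [-0.015, 0, 0, 0, 0, 0, 0], [-0.015, 0, 0, 0, 0, 0, 0], [-0.012, 0, 0, 0, 0, 0, 0], [-0.008, 0, 0, 0, 0, 0, 0]])

```text
time_s: 9.32
tcp_pos: [0.4956, -0.3354, 0.1369]
tool_rot: [-0.63, 0.631, -0.319, 0.322]
contact_force: [2.0, -2.4, 0.1]
opening: -0.0
```

Emit:
carry_out(plan=[[-0.003, 0, 0, 0, 0, 0, 0], [-0.003, 0, 0, 0, 0, 0, 0], [0, 0, 0, 0, 0, 0, 0]])

```text
time_s: 9.7
tcp_pos: [0.4915, -0.3308, 0.1355]
tool_rot: [-0.63, 0.631, -0.32, 0.321]
contact_force: [2.6, -2.5, 1.5]
opening: -0.003
```

```bash
cat > lev.py <<'E'
from look import *
def lev(tag):
  for n in("scene","top"):
    f=load(n+tag+".npz");W=world(f);L=toS(W);hsv=cv2.cvtColor(f["pixels"],cv2.COLOR_RGB2HSV)
    m=(L[...,0]<0)&(L[...,0]>-.06)&(L[...,1]<0)&(L[...,1]>-.12)&(L[...,2]>.1)&(L[...,2]<.17)&(hsv[...,0]>5)&(hsv[...,0]<18)&(hsv[...,1]>170)
    P=L[m];print(n,len(P))
    if len(P):
        for a in(.10,.115,.125,.135,.145):
            Q=P[(P[:,2]>a)&(P[:,2]<a+.01)];print(a,len(Q),Q.min(0).round(4),Q.max(0).round(4)) if len(Q) else 0
E
python3 - <<'E'
from lev import *
o=look("7",S(-.03,-.08,.12),cw=60);lev("7")
E
```

```text
S [-0.0315 -0.061   0.1355] jaw 36.08 F [ 2.8 -3.2  1. ] op 0.0 9.8
scene 80
0.1 8 [-0.0423 -0.072   0.1024] [-0.0308 -0.0593  0.1097]
0.115 26 [-0.0404 -0.0713  0.115 ] [-0.0261 -0.0554  0.1239]
0.125 11 [-0.0366 -0.0576  0.1251] [-0.0293 -0.0468  0.1339]
0.135 14 [-0.0368 -0.0465  0.1369] [-0.0278 -0.0358  0.1448]
0.145 9 [-0.0347 -0.043   0.1461] [-0.0273 -0.0353  0.1508]
top 0
```

View pics/v7.png

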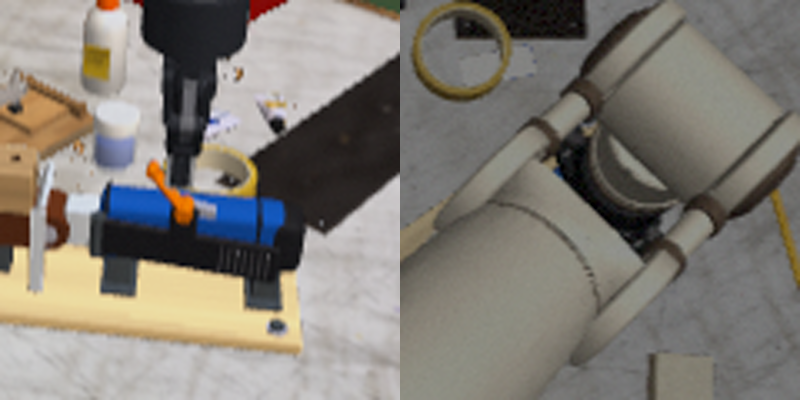

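Emit:
carry_out(plan=[[-0.003, 0, 0, 0, 0, 0, 0], [-0.003, 0, 0, 0, 0, 0, 0], [0, 0, 0, 0, 0, 0, 0]])

```text
time_s: 10.18
tcp_pos: [0.4898, -0.329, 0.1377]
tool_rot: [-0.629, 0.632, -0.318, 0.324]
contact_force: [5.2, -10.2, 2.8]
opening: 0.001
```

The force rises to about 11 N against the end stop. I'll back off, rise, open, and go over the grip place.

Emit:
carry_out(plan=[[0.02, 0, 0, 0, 0, 0, 0], [0.01, -0.04, 0, 0, 0, 0, 0.5], [0.02, -0.03, 0.013, 0, 0, 0, 1], [0.02, 0, 0.014, 0, 0, 0, 1], [0, 0, 0, 0, 0, 0, 1]])

```text
time_s: 10.8
tcp_pos: [0.5509, -0.3654, 0.2042]
tool_rot: [0.631, -0.63, 0.321, -0.319]
contact_force: [-0.6, -0.1, 0.3]
opening: 0.846
```

Run:
```python
from lev import *
o=look("8",S(-.03,-.08,.12),cw=60);lev("8")
plan(S(-.0045,-.124,.054),36.0,4,o)
```

```text
S [-0.0045 -0.1229  0.2037] jaw 36.11 F [-1.  -0.2  0.4] op 0.992 10.9
scene 90
0.1 10 [-0.0397 -0.0721  0.1001] [-0.0331 -0.0593  0.1097]
0.115 25 [-0.0413 -0.0713  0.1155] [-0.0262 -0.0554  0.1248]
0.125 18 [-0.0368 -0.0602  0.125 ] [-0.0247 -0.0441  0.1338]
0.135 15 [-0.0355 -0.0515  0.1353] [-0.0265 -0.0357  0.1447]
0.145 11 [-0.0374 -0.0431  0.146 ] [-0.0279 -0.0353  0.1501]
top 0
from [ 0.5496 -0.365   0.2037] total turn deg [ 0.1  0.1 -0.2] dist 0.15
[0.0004, 0.0374, 0.0, 0.0002, 0.0005, -0.0011]
[0.0004, 0.0374, 0.0, 0.0002, 0.0005, -0.0011]
[0.0004, 0.0374, 0.0, 0.0002, 0.0005, -0.0011]
[0.0003, 0.0374, 0.0, 0.0002, 0.0005, -0.0011]
```

View pics/v8.png

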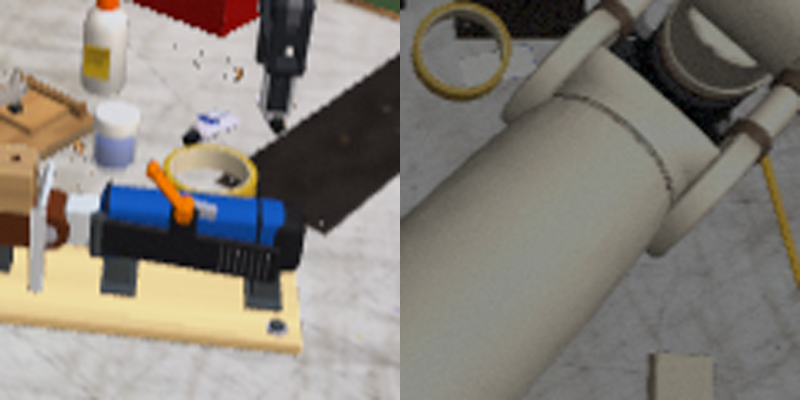

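The lever now leans forward by the same amount it leaned back (tip at about y = -0.037). I'll descend over the paddle grip in two stages.

Emit:
carry_out(plan=[[0.001, 0.04, 0, 0, 0, 0, 1], [0, 0.04, 0, 0, 0, 0, 1], [0, 0.015, 0, 0, 0, 0, 1], [0, 0.015, 0, 0, 0, 0, 1], [0, 0, 0, 0, 0, 0, 1]])

```text
time_s: 11.52
tcp_pos: [0.551, -0.3666, 0.0949]
tool_rot: [0.63, -0.63, 0.321, -0.32]
contact_force: [-0.0, -0.7, -0.3]
opening: 0.999
```

Emit:
carry_out(plan=[[0, 0.01, 0, 0, 0, 0, 1], [0, 0.015, 0, 0, 0, 0, 1], [0, 0.015, 0, 0, 0, 0, 1], [0, 0, 0, 0, 0, 0, 1]])

```text
time_s: 12.02
tcp_pos: [0.5502, -0.3657, 0.0528]
tool_rot: [0.631, -0.63, 0.322, -0.319]
contact_force: [-0.1, 0.2, 0.4]
opening: 1.002
```

Run:
```python
from lev import *
o=look("9",S(-.03,-.08,.12),cw=60)
```

```text
S [-0.0042 -0.1253  0.055 ] jaw 36.1 F [-0.1 -0.   0.9] op 0.999 12.125
```

View pics/v9.png

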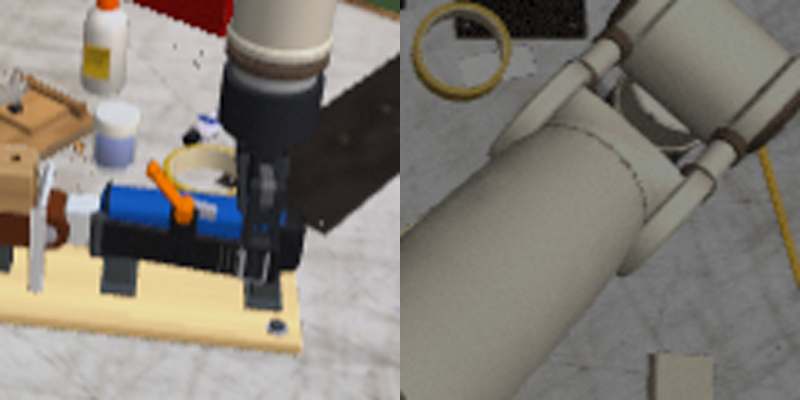

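The fingers straddle the motor body and paddle at crop (258,240), and the lever is clear and forward. I'll squeeze.

Emit:
carry_out(newtons=50, plan=[[0, 0, 0, 0, 0, 0, 0.3], [0, 0, 0, 0, 0, 0, 0.3], [0, 0, 0, 0, 0, 0, 0.3], [0, 0, 0, 0, 0, 0, 0.3], [0, 0, 0, 0, 0, 0, 0.3]])

```text
time_s: 12.75
tcp_pos: [0.5526, -0.3679, 0.0578]
tool_rot: [-0.63, 0.631, -0.319, 0.321]
contact_force: [-1.4, 0.2, 6.0]
opening: 0.52
```

Emit:
carry_out(plan=[[0, 0, 0, 0, 0, 0, 0.3], [0, 0, 0, 0, 0, 0, 0.3], [0, 0, 0, 0, 0, 0, 0.3], [0, 0, 0, 0, 0, 0, 0.3], [0, 0, 0, 0, 0, 0, 0.3]])

```text
time_s: 13.38
tcp_pos: [0.5526, -0.3679, 0.0578]
tool_rot: [-0.63, 0.631, -0.319, 0.321]
contact_force: [-2.1, 1.2, 6.2]
opening: 0.523
```

Run:
```python
from lev import *
o=look("10",S(-.03,-.08,.12),cw=60);lev("10")
```

```text
S [-0.0039 -0.1269  0.0578] jaw 36.16 F [-2.3  0.9  7.1] op 0.522 13.475
scene 80
0.1 7 [-0.0307 -0.0722  0.1019] [-0.0256 -0.0619  0.1097]
0.115 25 [-0.0337 -0.0711  0.1163] [-0.0163 -0.0576  0.1248]
0.125 13 [-0.032  -0.0599  0.1262] [-0.0221 -0.0465  0.1349]
0.135 17 [-0.0301 -0.0515  0.1354] [-0.0197 -0.0379  0.1444]
0.145 9 [-0.0301 -0.043   0.1451] [-0.0231 -0.0351  0.1497]
top 0
```

View pics/v10.png

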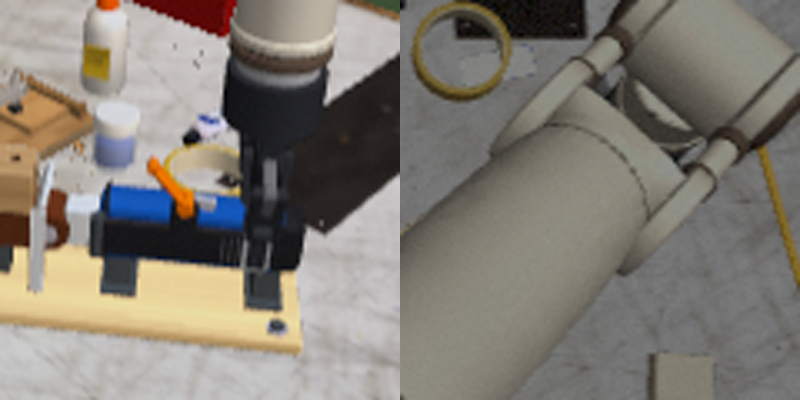

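The opening of 0.522 corresponds to about 45 mm, judging by the 44 mm blank reading 0.51. The lever foot also moved in by about 8 mm, which fits the paddle at 0.12 rad. So the paddle is fully home, and I'll keep holding it.

Emit:
carry_out(newtons=60, plan=[[0, 0, 0, 0, 0, 0, 0.3], [0, 0, 0, 0, 0, 0, 0.3], [0, 0, 0, 0, 0, 0, 0.3], [0, 0, 0, 0, 0, 0, 0.3], [0, 0, 0, 0, 0, 0, 0.3]])

```text
time_s: 14.1
tcp_pos: [0.5526, -0.3679, 0.0579]
tool_rot: [-0.63, 0.631, -0.319, 0.321]
contact_force: [-1.5, 1.2, 7.5]
opening: 0.52
```

Emit:
carry_out(plan=[[0, 0, 0, 0, 0, 0, 0.3], [0, 0, 0, 0, 0, 0, 0.3], [0, 0, 0, 0, 0, 0, 0.3], [0, 0, 0, 0, 0, 0, 0.3], [0, 0, 0, 0, 0, 0, 0.3]])

```text
time_s: 14.72
tcp_pos: [0.5526, -0.3679, 0.0579]
tool_rot: [-0.63, 0.631, -0.319, 0.321]
contact_force: [-2.0, 0.6, 7.0]
opening: 0.515
```

Emit:
carry_out(plan=[[0, 0, 0, 0, 0, 0, 1], [0, 0, 0, 0, 0, 0, 1], [0, 0, 0, 0, 0, 0, 1], [0, 0, 0, 0, 0, 0, 1], [0, 0, 0, 0, 0, 0, 1]])

```text
time_s: 15.35
tcp_pos: [0.5518, -0.3668, 0.0556]
tool_rot: [0.63, -0.63, 0.32, -0.321]
contact_force: [-0.3, 0.4, -0.1]
opening: 1.0
```

Emit:
carry_out(plan=[[0, -0.02, 0, 0, 0, 0, 1], [0, -0.04, 0, 0, 0, 0, 1], [0, -0.05, 0, 0, 0, 0, 1], [0, -0.05, 0, 0, 0, 0, 1], [0, 0, 0, 0, 0, 0, 0]])

```text
time_s: 15.98
tcp_pos: [0.5541, -0.3691, 0.2237]
tool_rot: [-0.629, 0.632, -0.316, 0.325]
contact_force: [0.3, 0.4, 0.2]
opening: 0.817
```

Run:
```python
from lev import *
o=look("11",S(-.03,-.08,.12),cw=60);lev("11")
```

```text
S [-0.004  -0.1258  0.217 ] jaw 36.1 F [ 0.8 -0.2 -0.5] op 0.65 16.075
scene 91
0.1 10 [-0.0398 -0.0721  0.1023] [-0.0334 -0.0593  0.1097]
0.115 30 [-0.0431 -0.0713  0.1156] [-0.0253 -0.0551  0.1249]
0.125 15 [-0.0374 -0.0575  0.1255] [-0.0256 -0.0441  0.1348]
0.135 17 [-0.0356 -0.0515  0.1355] [-0.0247 -0.0357  0.1448]
0.145 10 [-0.0374 -0.0432  0.1451] [-0.0287 -0.0353  0.1521]
top 0
```

View pics/v11.png

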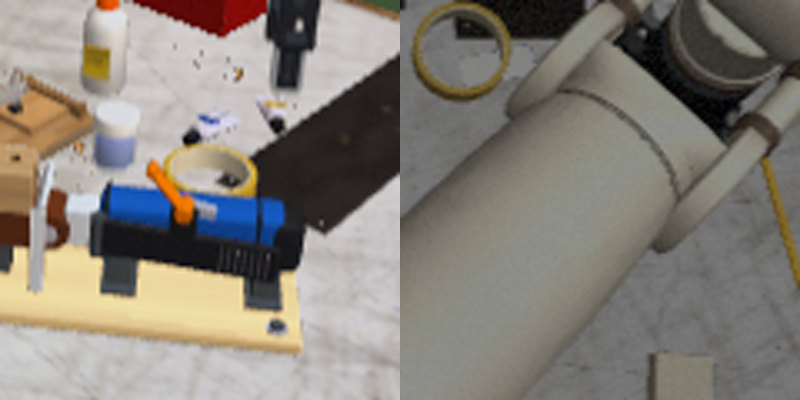

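The paddle has sprung out (lever foot back at x ≈ -0.035) and the lever is still forward. I'll go round to the front of it.

Emit:
carry_out(plan=[[-0.04, 0, -0.01, 0, 0, 0, 0], [-0.045, 0, -0.01, 0, 0, 0, 0], [-0.041, 0, -0.0075, 0, 0, 0, 0], [0, 0.035, 0, 0, 0, 0, 0], [0, 0.03, 0, 0, 0, 0, 0]])

```text
time_s: 16.7
tcp_pos: [0.4538, -0.28, 0.1482]
tool_rot: [0.631, -0.63, 0.321, -0.32]
contact_force: [0.4, -0.8, 0.4]
opening: 0.003
```

Emit:
carry_out(plan=[[0, 0.015, 0, 0, 0, 0, 0], [0, 0, 0, 0, 0, 0, 0]])

```text
time_s: 16.95
tcp_pos: [0.4541, -0.2803, 0.1337]
tool_rot: [0.631, -0.63, 0.322, -0.319]
contact_force: [0.7, -0.5, 0.1]
opening: -0.002
```

Run:
```python
from lev import *
o=look("12",S(-.03,-.03,.12),cw=60);lev("12")
```

```text
S [-3.18e-02 -1.00e-04  1.36e-01] jaw 36.1 F [ 0.2 -0.3  0.7] op -0.0 17.05
scene 91
0.1 9 [-0.0407 -0.0721  0.1006] [-0.032  -0.0593  0.1095]
0.115 27 [-0.0416 -0.0714  0.1151] [-0.0252 -0.0554  0.1241]
0.125 17 [-0.0379 -0.0601  0.125 ] [-0.0266 -0.0468  0.1348]
0.135 18 [-0.0365 -0.0515  0.1356] [-0.0244 -0.0357  0.1447]
0.145 9 [-0.0332 -0.0432  0.1452] [-0.0299 -0.0353  0.1507]
top 0
```

View pics/v12.png

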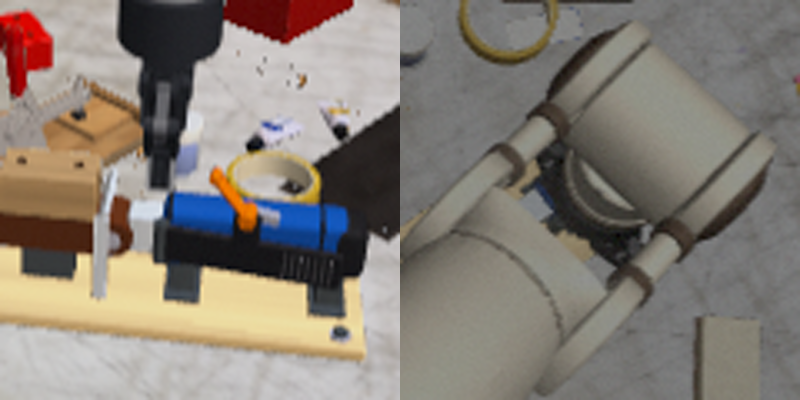

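The fingers are in front of the lever, at crop (160,180) with the lever tip at (215,175), and clear of the rear stop. I'll push back.

Emit:
carry_out(plan=[[0.015, 0, 0, 0, 0, 0, 0], [0.015, 0, 0, 0, 0, 0, 0], [0.015, 0, 0, 0, 0, 0, 0], [0.013, 0, 0, 0, 0, 0, 0], [0.008, 0, 0, 0, 0, 0, 0]])

```text
time_s: 17.68
tcp_pos: [0.494, -0.3352, 0.1357]
tool_rot: [-0.63, 0.63, -0.321, 0.32]
contact_force: [-2.6, 0.9, -0.6]
opening: 0.002
```

Emit:
carry_out(plan=[[0.003, 0, 0, 0, 0, 0, 0], [0.003, 0, 0, 0, 0, 0, 0], [0, 0, 0, 0, 0, 0, 0]])

```text
time_s: 18.05
tcp_pos: [0.4976, -0.3394, 0.1353]
tool_rot: [0.63, -0.63, 0.32, -0.321]
contact_force: [-0.2, 0.9, -0.2]
opening: 0.0
```

Emit:
carry_out(plan=[[0.003, 0, 0, 0, 0, 0, 0], [0.002, 0, 0, 0, 0, 0, 0], [0, 0, 0, 0, 0, 0, 0]])

```text
time_s: 18.42
tcp_pos: [0.4995, -0.3419, 0.135]
tool_rot: [0.631, -0.63, 0.322, -0.319]
contact_force: [-4.6, 6.1, 2.5]
opening: -0.002
```

Run:
```python
from lev import *
o=look("13",S(-.03,-.05,.12),cw=60);lev("13")
```

```text
S [-0.0316 -0.0747  0.135 ] jaw 36.11 F [-5.3  6.5  4.2] op 0.004 18.525
scene 77
0.1 10 [-0.0398 -0.0719  0.1005] [-0.0329 -0.0592  0.1097]
0.115 26 [-0.0426 -0.0759  0.115 ] [-0.0256 -0.0586  0.1246]
0.125 10 [-0.041  -0.0827  0.1267] [-0.0363 -0.0729  0.133 ]
0.135 10 [-0.0429 -0.0942  0.1355] [-0.0368 -0.0846  0.1429]
0.145 14 [-0.0426 -0.0963  0.1452] [-0.0324 -0.0886  0.149 ]
top 0
```

View pics/v13.png

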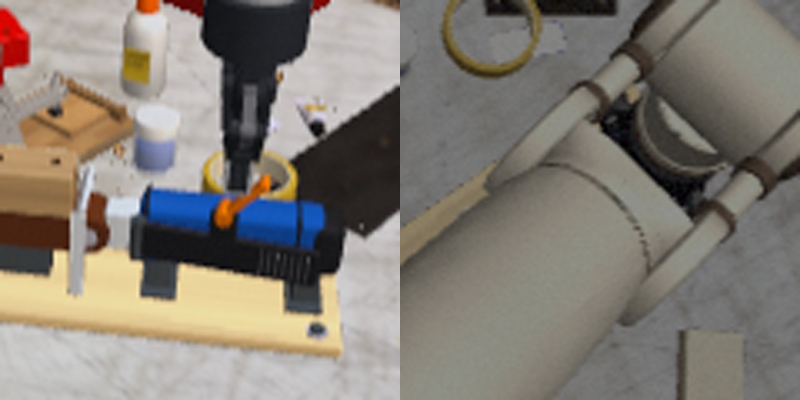

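Emit:
carry_out(plan=[[0.002, 0, 0, 0, 0, 0, 0], [0, 0, 0, 0, 0, 0, 0]])

```text
time_s: 18.77
tcp_pos: [0.4997, -0.3422, 0.1348]
tool_rot: [0.632, -0.629, 0.323, -0.317]
contact_force: [-8.6, 10.9, 8.0]
opening: -0.002
```

Emit:
carry_out(plan=[[-0.02, 0, 0, 0, 0, 0, 0], [-0.01, -0.04, 0, 0, 0, 0, 0], [0, -0.05, 0.03, 0, 0, 0, 0], [0, -0.04, 0.05, 0, 0, 0, 0.3], [0, 0, 0.05, 0, 0, 0, 0.3]])

```text
time_s: 19.4
tcp_pos: [0.5913, -0.246, 0.2703]
tool_rot: [-0.63, 0.631, -0.317, 0.325]
contact_force: [-0.3, -0.6, 0.4]
opening: 0.297
```

Emit:
carry_out(plan=[[0, 0, 0.05, 0, 0, 0, 0.3], [0, 0, 0.05, 0, 0, 0, 0.3], [0, 0, 0, 0, 0, 0, 0.3], [0, 0, 0, 0, 0, 0, 0.3]])

```text
time_s: 19.9
tcp_pos: [0.6688, -0.1864, 0.2644]
tool_rot: [-0.63, 0.631, -0.32, 0.321]
contact_force: [0.6, -0.6, -1.1]
opening: 0.299
```

Run:
```python
from lev import *
from bl import bl
o=look("14",S(-.03,.0,.1),cw=85);lev("14");bl("14",.107,.14)
f=load("top14.npz");W=world(f);hsv=cv2.cvtColor(f["pixels"],cv2.COLOR_RGB2HSV)
for (u,v) in[(182,190),(163,228)]:
    m=np.zeros(W.shape[:2],np.uint8);m[v-28:v+28,u-25:u+25]=1
    m&=((W[...,2]>.03)&(W[...,2]<.05)&(hsv[...,0]>8)&(hsv[...,0]<30)).astype(np.uint8)
    n,l,s,c=cv2.connectedComponentsWithStats(m);k=l[v+4,u+3] or l[v,u]
    print(mAR(W[l==k]))
g=load("scene14.npz");cv2.imwrite("pics/full.png",g["pixels"][:,:,::-1]);
```

```text
S [ 0.196  -0.0487  0.2647] jaw 36.02 F [0.3 0.5 0.2] op 0.301 20.0
scene 79
0.1 9 [-0.0409 -0.072   0.1003] [-0.0328 -0.0593  0.1093]
0.115 26 [-0.0411 -0.0758  0.1151] [-0.0243 -0.0585  0.1247]
0.125 10 [-0.0423 -0.085   0.1285] [-0.0341 -0.0752  0.1343]
0.135 13 [-0.0419 -0.0918  0.1352] [-0.0373 -0.0798  0.1449]
0.145 12 [-0.0434 -0.0964  0.1457] [-0.029  -0.0886  0.15  ]
top 92
0.115 34 [-0.0378 -0.0755  0.115 ] [-0.0197 -0.0605  0.1247]
0.125 20 [-0.0388 -0.084   0.1251] [-0.0256 -0.0727  0.1349]
0.135 19 [-0.0396 -0.092   0.1351] [-0.0267 -0.0787  0.145 ]
0.145 16 [-0.0401 -0.0979  0.1456] [-0.0275 -0.0888  0.1533]
scene 412 [[-0.024, 0.0553, 0.1075], [-0.0235, 0.0557, 0.1082], [-0.0135, 0.0933, 0.1245], [0.02, 0.1316, 0.1274], [0.021, 0.1332, 0.128]]
top 461 [[-0.0201, 0.0557, 0.1169], [-0.0197, 0.0572, 0.12], [0.0012, 0.0945, 0.125], [0.0225, 0.1321, 0.1296], [0.0235, 0.1334, 0.1306]]
((566.3019409179688, 129.533203125), (98.15364837646484, 44.40298843383789), 15.066673278808594)
((447.4517517089844, 182.74468994140625), (45.87278747558594, 59.979366302490234), 89.84539031982422)
```

View pics/v14.png

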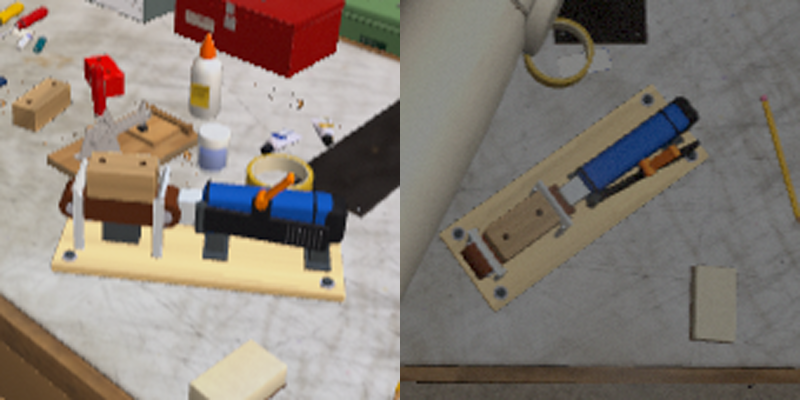

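View pics/full.png

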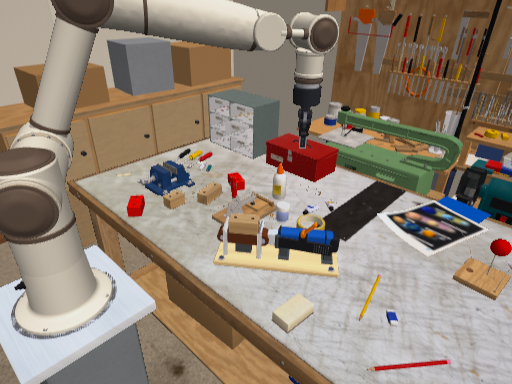

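The blank lies flat between the stops, at top-crop (530,225). The lever is back and the paddle is out (lever at crop (275,195)). The other blanks and the bystanders look unmoved, and the robot is clear of everything, so I'm handing in.

```bash
python3 -c "
from plant import *
print(job_done())"
```

```text
the job is handed in; nothing more can be done
None
```

I placed the 80 mm blank flat on the belt between the stops and let go. I then flipped the lever forward, squeezed the paddle home and held it for about 2 s, let it spring out, and flipped the lever back. The job was handed in at about 20 s of the 67 s allowed; no verdict is reported.

**Last checks:**
- **Blank:** its top is at 125 mm. It spans about y = 55.5 to 133 mm (sander frame), between stops whose centre lines I measured at about 47 and 144 mm.
- **Squeeze:** the opening while squeezed read about 45 mm, which matches the paddle being fully home. The lever foot also moved in by about 8 mm, as it should at 0.12 rad.
- **Lever:** I pushed it against its end stop with about 11 N forward and about 14 N back. It now leans fully back, 2–3 mm further than at the start.
- **Other things:** the short and long blanks are within 0.5 mm of where they were. I checked the jar, tape roll and sanding block only by eye; they look unmoved.

None of the final checks failed or disagreed. The wrist read 6–7 N upward during the blank grip and the squeeze. I took this to be the pads swinging forward as they close, and it is far below the force limits.

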